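Gauge a stretcher bar on edge, tip it flat and gauge it again

TASK

Check the section of the wooden stretcher bar on the height gauge. It stands on edge against the fence: gently press the gauge's cap down until the foot rests on the bar, hold it there a moment for the reading and let the foot spring back up; then tip the bar over onto its broad face, bring its edge home square against the fence under the foot, and take that height in the same way. Leave the bar lying there with the foot up, and do not disturb the brush jar, the paint tin or the varnish bottle.

Things in the scene. Friction and masses are not known exactly. Their poses are not given: they have to be found in the camera images.
- gauge: Bench height gauge, fixed to the bench: grey cast base with a bright steel top plate 20 mm above the bench. Origin: at bench level, right below the middle of the fence's working face. Its x points across the fence, away from the robot's side; y along the fence; z up. The plate reaches from x = -105 to +65 mm and 110 mm to either side in y. Its place and yaw (up to 0.35 rad) vary
- fence (a point): Foot of the fence's working face, in the middle of its length, on the plate (20 mm above the bench); axes as gauge. The fence is a dark steel angle 200 mm long in y: an upright leg 4 mm thick and only 14 mm high, and behind it a 20 mm wide foot leg 3 mm high with screw heads 2 mm higher. Bars lie against its -x face
- foot (a point): The gauge's round measuring foot, 14 mm in diameter, on an 8 mm stem hanging from the carriage's arm. This point: centre of its flat measuring face. It moves only vertically, at x = -10 mm, y = 0 in the frame of gauge
- gauge_slide (a joint): What the gauge reads: height of the foot's face over the plate in m, 0 on the plate, 0.062 at its upper stop, where a spring holds it. Moving it down takes about 1.3 N at the top, growing to 3 N at 0.018; let go, it springs back up
- gauge_cap (a joint): Overtravel of the sprung cap, 0 at rest, up to 0.008 m. Pressed, the cap carries the foot down without sinking; once the foot rests on something the cap sinks up to 8 mm further against its measuring spring (5 to 8 N on the cap, 2 to 6 N under the foot); beyond that it is solid
- cap_top (a point): Centre of the top of the black round cap, 30 mm in diameter, straight above the foot. With the cap at rest it is 53 mm above the foot's face; at rest 135 mm above the bench
- stretcher_bar: Wooden bar 18 mm thick (its x), 44 mm wide (z), 304 mm long (y: 260 mm full section, a thin 22 mm tongue at each end), 0.10 to 0.17 kg. Origin: its centre. Starts on edge (z up) on the plate, under the foot, within 1.5 mm of the fence, its middle up to 30 mm along it from the foot. Flat on the plate and home, its centre is 9 mm above the plate and 22 mm from the fence
- brush_jar: Glass jar with brushes, 80 mm in diameter, 100 mm high, 180 mm with its brushes; loose. Origin: centre of its underside. Leave alone
- paint_tin: Blue-labelled paint tin, 100 mm in diameter, 95 mm high; loose. Origin: centre of its underside. Leave alone
- beam (a point): Top of the gauge's upright steel beam with its spring reel, 160 mm above the bench, 48 mm behind the fence face. Beam, reel, shoe, carriage, readout and the foot's arm all stay within 23 mm of y = 0 in gauge. With the foot up, the underside of the arm is 104 mm above the bench
- varnish_bottle: Small amber glass bottle with a black cap, 44 mm in diameter, 100 mm high, to the robot's right; loose. Origin: centre of its underside. Leave alone

How it is judged:
By the outcome, as a careful person would: the job done as asked, in the order asked, and still so for the second after the job is handed in, with the robot touching nothing.
It also fails if it takes over 64 s, if anything falls off the work surface, if the arm or the gripper's body presses on something with over 40 N, if the wrist force passes 120 N, or if a joint passes its speed limit or range.

ROBOT

A 6-joint arm with a two-finger parallel gripper is mounted at the origin on the work surface. World frame = base frame: x ahead of the robot, y to its left, z up, the work surface at z = 0. Lengths are in mm, angles in rad, forces in N, time in s.
With the tool pointing down it reaches from about 350 to 875 mm from the base axis. Payload 4.2 kg.
Tool frame: the origin (TCP) lies at the very end of the fingers, on their centre line; the grasp point (between the pads) lies 19 mm behind it; z points along the fingers, y is the line along which they close (so a half turn about z gives the same grasp; the last joint's range is limited). The gripper opens to 85 mm and grips with 20 to 120 N. Pads are 22 mm wide; open, the fingers measure 114 mm over their backs; the gripper's body (76 mm by 85 mm) begins 54 mm behind the grasp point. The pads swing forward as they close: fully open they stand 13 mm farther back than shut.
Start: joints at [-0.894, 0.385, 0.008, 0, -1.194, -0.259], TCP at [253.607, -571.212, 231.312] pointing down, gripper open.
Joint ranges: [-3.14, 3.14], [-1.21, 2.06], [-1.07, 1.41], [-3.16, 2.05], [-2.99, -0.16], [-3.1, 3.1]. Speed limits (rad/s): [2.79, 2.79, 3.14, 3.14, 3.14, 3.14].

INTERFACE

Orientations are given as a unit quaternion [x, y, z, w].
In Python, from bench import read_state, get_image, get_calibration, job_done gives the robot as it stands.
- The arm moves only by the shell command python3 -m creep 'ROWS'. ROWS is a JSON object of lists of equal length, an entry for each row: "translation": the shift along the world's x, y, z in cm, a list of three; "delta_rot": the turn, a rotation vector about the world's x, y, z in degrees, a list of three; "hand": the finger opening in cm, from 0 to 8.54. A call has 1 to 8 rows; each row is the pose to reach, as a shift and turn from the pose commanded when the call began; what a row does not reach only later rows make up. A row lasts 1/8 s, in which the tool goes at most 62.5 mm and 10.7 degrees, less where a joint would pass 70% of its speed; a pose out of reach is approached as far as the arm can. A call with a gripper value outside its range is refused whole. The fingers move at their own pace and stop on an object; the grip force is fixed at half the most. Time passes only in rows, so rows that repeat a pose let the fingers close. It gives the time, the measured TCP pose, the force, the opening and the grip force at its end, in the units of the state.
- read_state(): the state, without advancing time (a new reading comes with each control period).
- get_image(name): name is "side" or "top"; returns (picture, depth): 384x512x3 uint8, red, green, blue; 384x512 float32, mm along the optical axis (not along the pixel's ray), 0 where there is no reading.
- get_calibration(name): a dict with "intrinsics" (3x3 intrinsics, pixels), "xyz" and "attitude" of the camera in the world. Camera axes: x right, y down, z forward; pixel columns grow to the right and rows downward; lengths in mm; the calibration is good to about 2 mm. A picture is of the moment at which its call begins. get_calibration takes no time and is no camera call.
- job_done(): hands the job in; it is judged then, once.
The state is a dict: "clock": time; "joints": joint angles; "joint_vel": joint speeds; "joint_efforts": joint torques, N m; "position": TCP position; "ee_rot": TCP orientation; "contact_force": force on the tool from outside, world axes, zero at the start; "wrist_torque": the same for the moment, N m; "gripper_width": finger opening in mm; "grasp_force": force on a finger pad.
Only numpy, scipy, OpenCV 4.12 (cv2) and the standard library are available. Lean on these libraries where they do the work, as an engineer would, in place of code of your own. Each camera call takes 0.05 s, during which the arm holds its last target. There are 200 camera calls.

## Working session

There is one attempt and no reset: what is moved stays moved. The work goes in short steps, Python scripts to look and compute and a shell command to move; the robot and the scene stay as the last step left them, time stands still between calls to the robot, and variables do not carry over. Pictures are saved under pics/ and viewed, at most 13 in all, crops included, and the job is handed in when it is done.

```bash
mkdir -p pics
cat > h.py <<'E'
import numpy as np,cv2
from bench import *
from scipy.spatial.transform import Rotation as R
def cam(n):
    c=get_calibration(n);return np.array(c["intrinsics"]),np.array(c["xyz"]),c["attitude"]
def rot(a):
    a=np.array(a,float)
    return a if a.shape==(3,3) else R.from_quat(a).as_matrix()
def cloud(n,d):
    K,t,a=cam(n);v,u=np.indices(d.shape)
    p=np.stack([(u-K[0,2])/K[0,0]*d,(v-K[1,2])/K[1,1]*d,d],-1)
    return p@rot(a).T+t
def save(n,f):
    im,d=get_image(n);cv2.imwrite(f"pics/{f}.png",im[...,::-1]);np.savez(f"pics/{f}.npz",im=im,d=d);return im,d
E
python3 - <<'E'
from h import *
for n in("top","side"):
    im,d=save(n,n+"0");print(get_calibration(n))
s=read_state();print(s)
E
```

```text
{'intrinsics': array([[348.40849976,   0.        , 253.78014194],
       [  0.        , 348.40849976, 188.01441883],
       [  0.        ,   0.        ,   1.        ]]), 'xyz': array([417.14723294, -12.36248575, 969.67905986]), 'attitude': array([-0.70405882,  0.70438335, -0.05755311,  0.06951912])}
{'intrinsics': array([[357.94130739,   0.        , 259.36879733],
       [  0.        , 357.94130739, 193.00798443],
       [  0.        ,   0.        ,   1.        ]]), 'xyz': array([220.76546494, 784.38220102, 968.90665118]), 'attitude': array([-0.19452151,  0.90640191, -0.36851397,  0.06924164])}
{'clock': 0.1, 'joints': array([-8.94410743e-01,  3.85489352e-01,  6.75443865e-03, -4.29352531e-04,
       -1.19400072e+00, -2.58561474e-01]), 'joint_vel': array([ 0.00083487, -0.00087429,  0.00270796, -0.00039616,  0.00148599,
        0.00174952]), 'joint_efforts': array([ 5.44161612e-04, -3.93320525e+01,  1.88929385e+01,  4.19784039e+00,
       -2.55464409e-03,  5.67555730e-06]), 'position': array([ 253.38691246, -570.75842249,  230.32280855]), 'ee_rot': array([-2.07318170e-01,  9.78273068e-01,  9.55538623e-04, -2.58826466e-04]), 'contact_force': array([-0.16433073,  0.34251037,  0.92905014]), 'wrist_torque': array([ 0.06917553,  0.03807478, -0.02397561]), 'grasp_force': 0.0, 'gripper_width': 85.30681763406594}
```

View pics/top0.png

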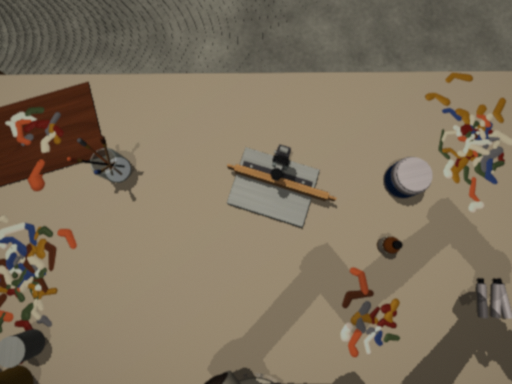

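View pics/side0.png

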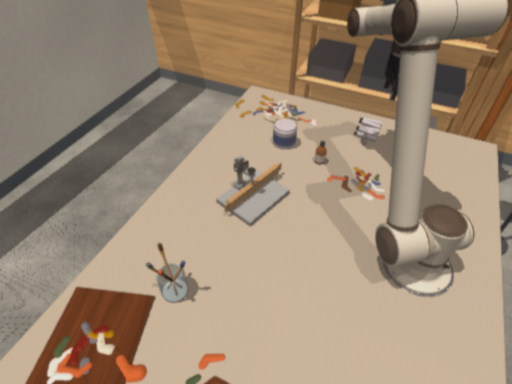

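The top view shows the gauge plate at about (228..320, 150..226). The bar runs from (228,167) to (334,200), with the cap near (278,174) and the beam near (283,155). The jar, tin and bottle are well clear of it. Next I'll enlarge the crop and get positions from the depth.

Run:
```python
from h import *
z=np.load("pics/top0.npz");im,d=z["im"],z["d"];P=cloud("top",d)
c=im[140:235,220:345];cv2.imwrite("pics/c1.png",cv2.resize(c,None,fx=6,fy=6,interpolation=cv2.INTER_CUBIC)[...,::-1])
roi=np.zeros(d.shape,bool);roi[140:235,220:345]=1
Z=P[...,2]
print("bench z",np.median(Z[260:300,150:200]))
def rect(m,n):
    q=P[m][:,:2].astype(np.float32);r=cv2.minAreaRect(q);print(n,len(q),r,"z",np.median(Z[m]))
m=roi&(abs(Z-20)<5);rect(m,"plate")
m=roi&(Z>55)&(Z<72)&(im[...,0].astype(int)>im[...,2]+50);rect(m,"bar")
q=P[m][:,:2];mu=q.mean(0);w=np.linalg.svd(q-mu)[2][0];print(mu,w,np.degrees(np.arctan2(w[1],w[0])))
m=roi&(Z>125)&(Z<143);rect(m,"cap");v,u=np.where(m);print(u.min(),u.max(),v.min(),v.max(),P[m].mean(0))
m=roi&(Z>148);rect(m,"beam");print(P[m].mean(0))
```

```text
bench z -0.7237828049989616
plate 3609 ((591.6492919921875, -57.81494140625), (286.2301025390625, 168.5821075439453), 72.14372253417969) z 19.223476155046797
bar 599 ((600.14453125, -68.66947937011719), (303.15899658203125, 18.372962951660156), 72.11650848388672) z 62.924726057240036
[599.42518541 -69.91581174] [-0.30575478 -0.95211029] -107.80357926802851
cap 241 ((631.6008911132812, -60.660484313964844), (39.808380126953125, 84.98686218261719), 71.92724609375) z 134.04557747125443
270 290 146 179 [624.53967319 -58.32001203 134.66150703]
beam 114 ((542.9644165039062, -48.16647720336914), (25.593435287475586, 260.36981201171875), 79.72908020019531) z 158.86125968985596
[558.90621567 -45.8725892  490.93576878]
```

View pics/c1.png

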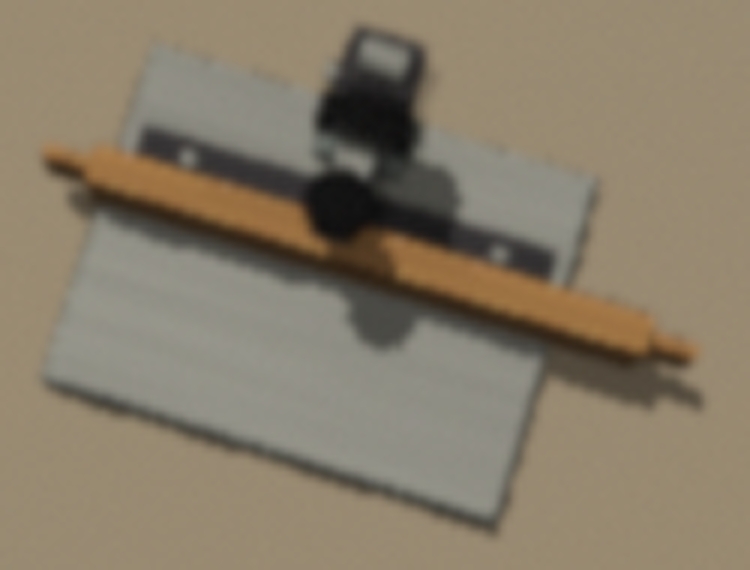

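The enlarged crop shows the cap centre at (340,205), the bar ends at about (45,155) and (693,352), and the beam top at (385,55). The black carriage/reel sits near (365,115). Next is the gauge frame and a height profile.

Run:
```python
from h import *
z=np.load("pics/top0.npz");im,d=z["im"],z["d"];P=cloud("top",d);P[...,2]+=0.7
K,t,a=cam("top");Rm=rot(a)
def ray(c,h):
    u,v=np.array(c)/6+[220,140]-0.4; r=Rm@np.array([(u-K[0,2])/K[0,0],(v-K[1,2])/K[1,1],1]);return t+r*(h-t[2])/r[2]
C=np.array([ray(c,20) for c in[(155,42),(597,180),(497,525),(45,378)]])
print("plate corners",C.round(1),"centre",C.mean(0).round(1))
cap=ray((340,205),135);print("cap",cap)
y=np.radians(-17.87);gx=np.array([np.cos(y),np.sin(y)]);gy=np.array([-np.sin(y),np.cos(y)])
print("gx",gx,"gy",gy)
o1=C.mean(0)[:2]+20*gx;o2=cap[:2]+10*gx;print("gauge from plate",o1,"from cap",o2)
o=o2
G=np.stack([(P[...,:2]-o)@gx,(P[...,:2]-o)@gy,P[...,2]],-1)
m=(abs(G[...,1])<26)&(G[...,0]>-30)&(G[...,0]<75)&(G[...,2]>70)&(G[...,2]<200)
q=G[m];q=q[np.argsort(q[:,0])]
for lo in range(-30,75,6):
    s=q[(q[:,0]>=lo)&(q[:,0]<lo+6)]
    if len(s):print(lo,len(s),"z",np.percentile(s[:,2],[5,50,95]).round(),"y",s[:,1].min().round(),s[:,1].max().round())
b=(abs(G[...,2]-64)<4)&(abs(G[...,0])<60)&(abs(G[...,1])<200)&(im[...,0].astype(int)>im[...,2]+50)
q=G[b];print("bar x",np.percentile(q[:,0],[1,50,99]),"y",q[:,1].min(),q[:,1].max())
```

```text
plate corners [[ 709.2   27.6   20. ]
 [ 641.8 -178.3   20. ]
 [ 482.  -128.1   20. ]
 [ 549.3   77.3   20. ]] centre [595.6 -50.3  20. ]
cap [604.39211257 -53.17940061 135.        ]
gx [ 0.9517552  -0.30685832] gy [0.30685832 0.9517552 ]
gauge from plate [614.61370202 -56.48394981] from cap [613.90966462 -56.24798383]
-30 1 z [133. 133. 133.] y 4.0 4.0
-24 24 z [110. 133. 137.] y -10.0 11.0
-18 30 z [132. 134. 137.] y -12.0 15.0
-12 29 z [132. 135. 137.] y -13.0 14.0
-6 21 z [133. 135. 136.] y -10.0 13.0
0 13 z [131. 133. 135.] y -9.0 9.0
6 7 z [115. 116. 118.] y -5.0 9.0
12 15 z [113. 115. 117.] y -6.0 8.0
18 72 z [116. 137. 144.] y -19.0 21.0
24 39 z [139. 142. 145.] y -19.0 21.0
30 16 z [130. 142. 147.] y -17.0 19.0
36 64 z [128. 146. 156.] y -16.0 18.0
42 43 z [120. 157. 161.] y -14.0 23.0
48 30 z [122. 157. 160.] y -15.0 24.0
54 22 z [130. 148. 154.] y -15.0 18.0
60 3 z [127. 130. 147.] y -14.0 17.0
bar x [-18.14987391  -9.67036746  -0.69772523] y -158.8648691581642 135.5329851450854
```

```bash
cat >> h.py <<'E'
O=np.array([614.2,-56.4]);YAW=np.radians(-17.87)
gx=np.array([np.cos(YAW),np.sin(YAW),0]);gy=np.array([-np.sin(YAW),np.cos(YAW),0])
def W(x,y,z): return np.r_[O,0]+x*gx+y*gy+np.r_[0,0,z]
def rv(lean):
    q=R.from_quat(read_state()["ee_rot"]);l=np.radians(lean)
    zt=np.sin(l)*gx-np.array([0,0,np.cos(l)]);best=None
    for s in(1,-1):
        yt=s*gy;T=R.from_matrix(np.stack([np.cross(yt,zt),yt,zt],1));d=(T*q.inv()).as_rotvec(degrees=True)
        if best is None or np.linalg.norm(d)<np.linalg.norm(best):best=d
    return best
def go(*p): return ((W(*p)-read_state()["position"])/10).round(2)
def where():
    s=read_state();p=s["position"]-np.r_[O,0];return "clock %.2f gauge xyz %s F %s T %s"%(s["clock"],np.round([p@gx,p@gy,p[2]],1),np.round(s["contact_force"],1),np.round(s["wrist_torque"],2))
E
python3 -c "
from h import *
print(rv(20),go(-4,0,200))"
```

```text
[  0.96678052 -20.43109604 -41.3870224 ] [35.7  51.56 -3.03]
```

```bash
python3 -m creep '{"translation":[[35.7,51.6,-3],[35.7,51.6,-3],[35.7,51.6,-3],[35.7,51.6,-3],[35.7,51.6,-3],[35.7,51.6,-3],[35.7,51.6,-3],[35.7,51.6,-3]],"delta_rot":[[1,-20.4,-41.4],[1,-20.4,-41.4],[1,-20.4,-41.4],[1,-20.4,-41.4],[1,-20.4,-41.4],[1,-20.4,-41.4],[1,-20.4,-41.4],[1,-20.4,-41.4]],"hand":[0,0,0,0,0,0,0,0]}'; python3 -c "
from h import *
print(rv(20),go(-4,0,200),where())"
```

```text
clock: 1.1
position: [533.0, -166.4, 207.8]
ee_rot: [0.153, 0.973, -0.028, 0.171]
contact_force: [0.9, -2.4, -0.3]
gripper_width: -0.1
grasp_force: 0.0
[ 0.06525243 -0.04234073  0.00315976] [ 7.74 11.12 -0.78] clock 1.10 gauge xyz [ -43.5 -129.6  207.8] F [ 0.9 -2.4 -0.3] T [ 0.15  0.53 -0.08]
```

```bash
python3 -m creep '{"translation":[[5,7,-1],[5,7,-1],[5,7,-1],[5,7,-1]],"delta_rot":[[0,0,0],[0,0,0],[0,0,0],[0,0,0]],"hand":[0,0,0,0]}'; python3 -c "
from h import *
print(rv(20),go(-4,0,150),where())"
```

```text
clock: 1.6
position: [581.8, -98.9, 197.5]
ee_rot: [0.153, 0.973, -0.028, 0.171]
contact_force: [0.1, -0.4, 0.3]
gripper_width: -0.2
grasp_force: 0.0
[ 0.05901096 -0.1071446   0.07144291] [ 2.86  4.37 -4.75] clock 1.60 gauge xyz [-17.8 -50.4 197.5] F [ 0.1 -0.4  0.3] T [ 0.22  0.66 -0.01]
```

Shifts count from the pose reached. Next I'll move over the cap.

```bash
python3 -m creep '{"translation":[[2.86,4.37,-2],[2.86,4.37,-4.7],[2.86,4.37,-4.7],[2.86,4.37,-4.7]],"delta_rot":[[0,0,0],[0,0,0],[0,0,0],[0,0,0]],"hand":[0,0,0,0]}'; python3 -c "
from h import *
print(go(-4,0,142),where())
im,d=save('side','s1');cv2.imwrite('pics/s1c.png',cv2.resize(im[110:230,190:310],None,fx=5,fy=5,interpolation=cv2.INTER_CUBIC)[...,::-1])"
```

```text
clock: 2.1
position: [611.3, -55.7, 152.1]
ee_rot: [0.154, 0.973, -0.028, 0.172]
contact_force: [0.1, 0.3, -0.2]
gripper_width: 0.2
grasp_force: 0.0
[-0.09  0.06 -1.01] clock 2.10 gauge xyz [ -3.   -0.3 152.1] F [ 0.1  0.3 -0.2] T [ 0.24  0.62 -0.05]
```

View pics/s1c.png

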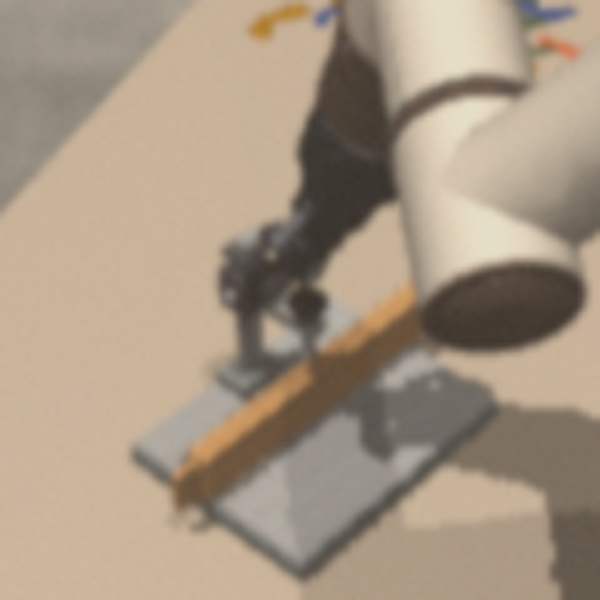

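The fingertip at about (300,235) hangs over the cap at (308,300), with the tool leaning back towards the robot as intended. Pressing now.

```bash
python3 -m creep '{"translation":[[-0.1,0,-0.5],[-0.1,0,-1.0],[-0.1,0,-1.3],[-0.1,0,-1.6],[-0.1,0,-1.9],[-0.1,0,-2.2],[-0.1,0,-2.4],[-0.1,0,-2.4]],"delta_rot":[[0,0,0],[0,0,0],[0,0,0],[0,0,0],[0,0,0],[0,0,0],[0,0,0],[0,0,0]],"hand":[0,0,0,0,0,0,0,0]}'; python3 -c "
from h import *
print(where())"
```

```text
clock: 3.15
position: [610.0, -54.9, 126.7]
ee_rot: [0.153, 0.973, -0.028, 0.171]
contact_force: [-2.8, -0.4, 1.9]
gripper_width: -0.1
grasp_force: 0.9
clock 3.15 gauge xyz [-4.500e+00  1.000e-01  1.267e+02] F [-2.8 -0.4  1.9] T [-0.01  0.91 -0.09]
```

```bash
python3 -m creep '{"translation":[[0,0,-0.2],[0,0,-0.4],[0,0,-0.6],[0,0,-0.8],[0,0,-0.9],[0,0,-1.0],[0,0,-1.0],[0,0,-1.0]],"delta_rot":[[0,0,0],[0,0,0],[0,0,0],[0,0,0],[0,0,0],[0,0,0],[0,0,0],[0,0,0]],"hand":[0,0,0,0,0,0,0,0]}'; python3 -c "
from h import *
print(where())
im,d=save('side','s2');cv2.imwrite('pics/s2c.png',cv2.resize(im[130:210,200:280],None,fx=7,fy=7,interpolation=cv2.INTER_CUBIC)[...,::-1])"
```

```text
clock: 4.15
position: [610.4, -54.8, 117.5]
ee_rot: [0.153, 0.973, -0.028, 0.172]
contact_force: [-2.4, -1.0, 5.7]
gripper_width: 0.3
grasp_force: 2.8
clock 4.15 gauge xyz [ -4.1   0.4 117.5] F [-2.4 -1.   5.7] T [-0.07  0.91 -0.1 ]
```

View pics/s2c.png

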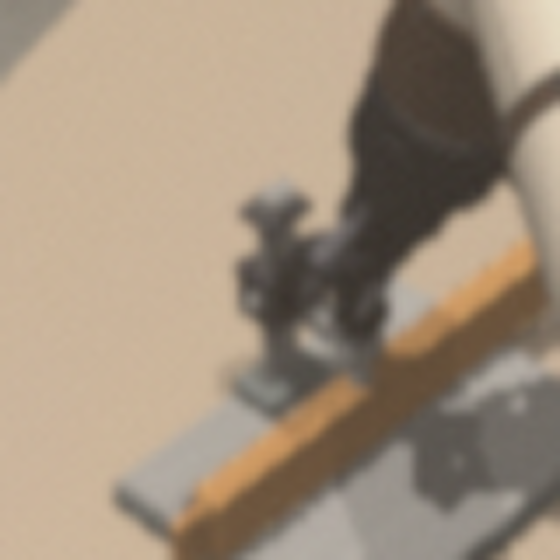

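The foot is down on the bar at (365,370) and 5.7 N means the measuring spring is engaged. I'll press 2 mm more, hold about 1.5 s, then raise slowly.

```bash
python3 -m creep '{"translation":[[0,0,-0.1],[0,0,-0.2],[0,0,-0.2],[0,0,-0.2],[0,0,-0.2],[0,0,-0.2],[0,0,-0.2],[0,0,-0.2]],"delta_rot":[[0,0,0],[0,0,0],[0,0,0],[0,0,0],[0,0,0],[0,0,0],[0,0,0],[0,0,0]],"hand":[0,0,0,0,0,0,0,0]}';python3 -m creep '{"translation":[[0,0,0],[0,0,0],[0,0,0],[0,0,0],[0,0,0],[0,0,0],[0,0,0],[0,0,0]],"delta_rot":[[0,0,0],[0,0,0],[0,0,0],[0,0,0],[0,0,0],[0,0,0],[0,0,0],[0,0,0]],"hand":[0,0,0,0,0,0,0,0]}'; python3 -m creep '{"translation":[[0,0,0.3],[0,0,0.8],[0,0,1.3],[0,0,1.9],[0,0,2.5],[0,0,3.5],[0,0,5.5],[0,0,8.5]],"delta_rot":[[0,0,0],[0,0,0],[0,0,0],[0,0,0],[0,0,0],[0,0,0],[0,0,0],[0,0,0]],"hand":[0,0,0,0,0,0,0,0]}';  python3 -c "
from h import *
print(where(),go(30,-78,195),rv(20))"
```

```text
clock: 5.2
position: [610.4, -54.8, 115.7]
ee_rot: [0.153, 0.973, -0.028, 0.172]
contact_force: [-3.7, 0.3, 7.1]
gripper_width: 0.2
grasp_force: 3.2
clock: 6.2
position: [610.4, -54.8, 115.7]
ee_rot: [0.153, 0.973, -0.028, 0.172]
contact_force: [-2.8, -0.3, 6.3]
gripper_width: -0.1
grasp_force: 3.2
clock: 7.2
position: [609.3, -54.7, 199.7]
ee_rot: [0.153, 0.973, -0.028, 0.17]
contact_force: [0.6, 0.2, -0.3]
gripper_width: 0.2
grasp_force: 0.0
clock 7.20 gauge xyz [-5.200e+00  1.000e-01  1.997e+02] F [ 0.6  0.2 -0.3] T [ 0.25  0.61 -0.01] [ 0.96 -8.51 -0.47] [ 0.06440203 -0.20319862  0.02849555]
```

```bash
python3 -c "
from h import *
print(go(34,-78,197)); print('gx cm',gx)"
python3 -m creep '{"translation":[[1.3,-8.6,-0.3],[1.3,-8.6,-0.3],[1.3,-8.6,-6],[1.3,-8.6,-11],[1.3,-8.6,-14],[1.3,-8.6,-15],[1.3,-8.6,-15],[1.3,-8.6,-15]],"delta_rot":[[0,0,0],[0,0,0],[0,0,0],[0,0,0],[0,0,0],[0,0,0],[0,0,0],[0,0,0]],"hand":[0,0,0,0,0,0,0,0]}';  python3 -c "
from h import *
print(where(),go(17,-78,50))"
```

```text
[ 1.34 -8.63 -0.27]
gx cm [ 0.9517552  -0.30685832  0.        ]
clock: 8.2
position: [626.4, -141.2, 55.1]
ee_rot: [0.153, 0.973, -0.026, 0.171]
contact_force: [0.6, -0.4, 0.3]
gripper_width: -0.2
grasp_force: 0.0
clock 8.20 gauge xyz [ 37.6 -77.   55.1] F [ 0.6 -0.4  0.3] T [ 0.21  0.61 -0.03] [-2.    0.54 -0.51]
```

```bash
python3 -m creep '{"translation":[[0,0,-0.2],[-0.4,0.1,-0.2],[-0.8,0.2,-0.2],[-1.2,0.35,-0.2],[-1.6,0.5,-0.2],[-2,0.6,-0.2],[-2.2,0.7,-0.2],[-2.4,0.75,-0.2]],"delta_rot":[[0,0,0],[0,0,0],[0,0,0],[0,0,0],[0,0,0],[0,0,0],[0,0,0],[0,0,0]],"hand":[0,0,0,0,0,0,0,0]}';  python3 -c "
from h import *
print(where())
im,d=save('top','t2');cv2.imwrite('pics/t2c.png',cv2.resize(im[130:235,215:345],None,fx=5,fy=5,interpolation=cv2.INTER_CUBIC)[...,::-1])"
```

```text
clock: 9.2
position: [602.9, -134.6, 56.3]
ee_rot: [0.153, 0.974, -0.025, 0.164]
contact_force: [0.1, 0.2, 0.7]
gripper_width: -0.1
grasp_force: 0.3
clock 9.20 gauge xyz [ 13.2 -77.9  56.3] F [0.1 0.2 0.7] T [0.15 0.47 0.03]
```

View pics/t2c.png

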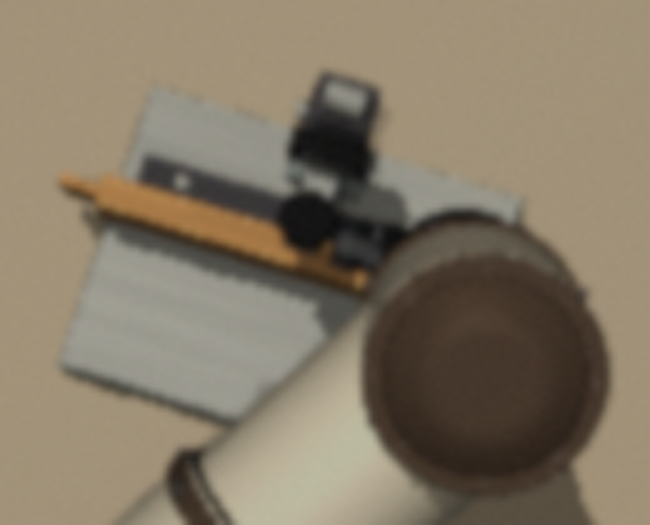

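The bar from (65,182) to (370,285) is now in contact with the hidden fingertip and may be tilting slightly. z stayed at 56 mm, so I'll check the joint limits.

```bash
python3 -c "
from h import *
print(read_state()['joints'].round(3),rv(20),rv(0))"
```

```text
[ 0.027  0.425 -0.711  0.73  -0.16  -2.616] [-0.40538965 -0.87937774 -0.03258024] [ 5.72754179e+00  1.81570840e+01 -1.19992718e-02]
```

```bash
python3 -m creep '{"translation":[[0,0,0],[0,0,0],[-0.3,0.1,-0.2],[-0.7,0.2,-0.2],[-1.0,0.3,-0.2],[-1.3,0.4,-0.2],[-1.6,0.5,-0.2],[-1.6,0.5,-0.2]],"delta_rot":[[1.5,4.5,0],[2.8,8.6,0],[2.8,8.6,0],[2.8,8.6,0],[2.8,8.6,0],[2.8,8.6,0],[2.8,8.6,0],[2.8,8.6,0]],"hand":[0,0,0,0,0,0,0,0]}';  python3 -c "
from h import *
print(where(),rv(10))
im,d=save('side','s3');cv2.imwrite('pics/s3c.png',cv2.resize(im[130:230,200:300],None,fx=6,fy=6,interpolation=cv2.INTER_CUBIC)[...,::-1])"
```

```text
clock: 10.25
position: [586.3, -129.7, 54.1]
ee_rot: [0.155, 0.984, -0.012, 0.086]
contact_force: [-0.3, -0.6, -0.2]
gripper_width: 0.0
grasp_force: 0.0
clock 10.25 gauge xyz [ -4.1 -78.4  54.1] F [-0.3 -0.6 -0.2] T [0.1  0.34 0.04] [-0.12666656 -0.01032361 -0.01027081]
```

View pics/s3c.png

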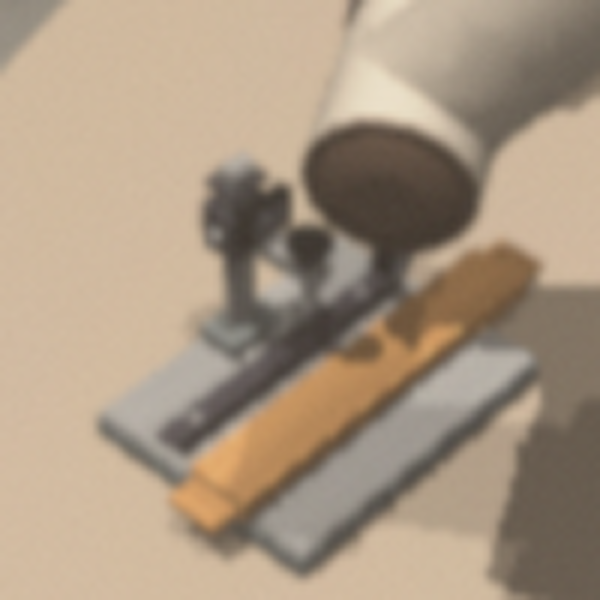

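The bar fell flat, from (200,495) to (520,265), short of the fence with a small yaw. I'll retract upward and back, then measure it.

```bash
python3 -m creep '{"translation":[[0,0,5],[0,0,10],[-3,1,10],[-8,2.5,10],[-13,4,10],[-17,5.2,10],[-17,5.2,10],[-17,5.2,10]],"delta_rot":[[0,0,0],[0,0,0],[0,0,0],[0,0,0],[0,0,0],[0,0,0],[0,0,0],[0,0,0]],"hand":[0,0,0,0,0,0,0,0]}';  cat > bar.py <<'E'
from h import *
print(where(),read_state()["joints"].round(2))
_,d=im_d=save('top','tb')
im=im_d[0];P=cloud("top",d);P[...,2]+=0.7
Gx=(P-np.r_[O,0])@gx;Gy=(P-np.r_[O,0])@gy
m=(abs(P[...,2]-38)<7)&(Gx>-90)&(Gx<20)&(abs(Gy)<200)&(im[...,0].astype(int)>im[...,2]+45)
r=cv2.minAreaRect(np.stack([Gx[m],Gy[m]],1).astype(np.float32));print(m.sum(),r,np.median(P[m][:,2]))
for y in range(-120,121,30):
    s=m&(abs(Gy-y)<8)
    if s.sum():print(y,Gx[s].min().round(1),Gx[s].max().round(1))
cv2.imwrite('pics/tbc.png',cv2.resize(im[130:235,215:345],None,fx=5,fy=5,interpolation=cv2.INTER_CUBIC)[...,::-1])
E
python3 bar.py
```

```text
clock: 11.3
position: [417.7, -77.4, 154.8]
ee_rot: [0.154, 0.984, -0.012, 0.087]
contact_force: [0.3, -1.2, -0.7]
gripper_width: 0.3
grasp_force: 0.0
clock 11.30 gauge xyz [-180.6  -80.3  154.8] F [ 0.3 -1.2 -0.7] T [ 0.03  0.29 -0.02] [ 0.27  0.03 -0.74  0.15 -0.65 -2.27]
1652 ((-41.811866760253906, -15.390853881835938), (302.78106689453125, 44.642303466796875), 89.9328384399414) 37.51858439434831
-120 -64.0 -20.9
-90 -63.7 -20.3
-60 -63.1 -20.6
-30 -63.5 -20.8
0 -63.3 -20.5
30 -62.8 -19.8
60 -63.0 -20.4
90 -62.7 -19.4
120 -62.1 -21.2
```

```bash
python3 -c "
from h import *
print(go(-95,-14,60),rv(16))"
python3 -m creep '{"translation":[[5,4,-2],[10,3.7,-5],[10.2,3.7,-9.5],[10.2,3.7,-12],[10.2,3.7,-12.8],[10.2,3.7,-12.8],[10.2,3.7,-12.8],[10.2,3.7,-12.8]],"delta_rot":[[-1.8,-5.7,0],[-1.8,-5.7,0],[-1.8,-5.7,0],[-1.8,-5.7,0],[-1.8,-5.7,0],[-1.8,-5.7,0],[-1.8,-5.7,0],[-1.8,-5.7,0]],"hand":[0,0,0,0,0,0,0,0]}'; python3 -c "
from h import *
print(where(),go(-95,-14,27),rv(16),read_state()['joints'].round(2))"
```

```text
[10.15  3.69 -9.47] [-1.98491473 -5.60791505 -0.02374636]
clock: 12.35
position: [525.2, -39.8, 44.1]
ee_rot: [0.154, 0.98, -0.019, 0.125]
contact_force: [-0.0, -0.1, -0.5]
gripper_width: -0.0
grasp_force: 0.0
clock 12.35 gauge xyz [-89.7 -11.5  44.1] F [-0.  -0.1 -0.5] T [0.11 0.52 0.06] [-0.58 -0.07 -1.71] [-0.48565038 -1.34052071  0.00304746] [ 0.19  0.35 -0.9   0.86 -0.16 -2.92]
```

```bash
python3 -m creep '{"translation":[[-0.5,-0.1,0],[-0.5,-0.1,-1],[-0.5,-0.1,-1.7],[-0.5,-0.1,-1.7],[-0.5,-0.1,-1.7],[-0.5,-0.1,-1.7]],"delta_rot":[[1.7,5.3,0],[1.7,5.3,0],[1.7,5.3,0],[1.7,5.3,0],[1.7,5.3,0],[1.7,5.3,0]],"hand":[0,0,0,0,0,0]}'; python3 -c "
from h import *
print(where(),go(-62,-14,27),rv(9),read_state()['joints'].round(2))"
```

```text
clock: 13.1
position: [519.2, -41.6, 26.2]
ee_rot: [0.155, 0.985, -0.013, 0.077]
contact_force: [0.5, 1.0, 0.2]
gripper_width: -0.5
grasp_force: 0.0
clock 13.10 gauge xyz [-94.9 -15.1  26.2] F [0.5 1.  0.2] T [0.11 0.31 0.01] [ 3.17 -0.91  0.08] [ 0.01749606 -0.11887969  0.03248727] [ 0.27  0.41 -0.7   0.26 -0.35 -2.39]
```

```bash
python3 -m creep '{"translation":[[0.8,-0.26,0.1],[1.4,-0.45,0.1],[1.8,-0.58,0.1],[2.15,-0.69,0.1],[2.5,-0.8,0.1],[2.8,-0.9,0.1],[3.1,-1,0.1],[3.1,-1,0.1]],"delta_rot":[[0,0,0],[0,0,0],[0,0,0],[0,0,0],[0,0,0],[0,0,0],[0,0,0],[0,0,0]],"hand":[0,0,0,0,0,0,0,0]}'; python3 bar.py; python3 -c "
from h import *
print(where(),read_state()['joints'].round(2))"
```

```text
clock: 14.1
position: [550.9, -51.4, 26.7]
ee_rot: [0.155, 0.985, -0.012, 0.076]
contact_force: [-1.1, -0.8, 0.2]
gripper_width: 0.2
grasp_force: 0.0
clock 14.10 gauge xyz [-61.8 -14.6  26.7] F [-1.1 -0.8  0.2] T [ 0.12  0.31 -0.04] [ 0.24  0.45 -0.6   0.21 -0.4  -2.31]
1055 ((-31.144792556762695, -14.942138671875), (44.88116455078125, 303.76556396484375), 0.49360406398773193) 37.42256216085066
-120 -52.2 -8.3
-90 -52.9 -8.4
-60 -33.1 -8.4
30 -23.7 -9.9
60 -54.2 -10.7
90 -54.3 -10.5
120 -50.8 -12.1
clock 14.15 gauge xyz [-61.9 -14.6  26.8] F [-0.9  0.7 -1.3] T [0.09 0.32 0.02] [ 0.24  0.45 -0.6   0.21 -0.4  -2.31]
```

View pics/tbc.png

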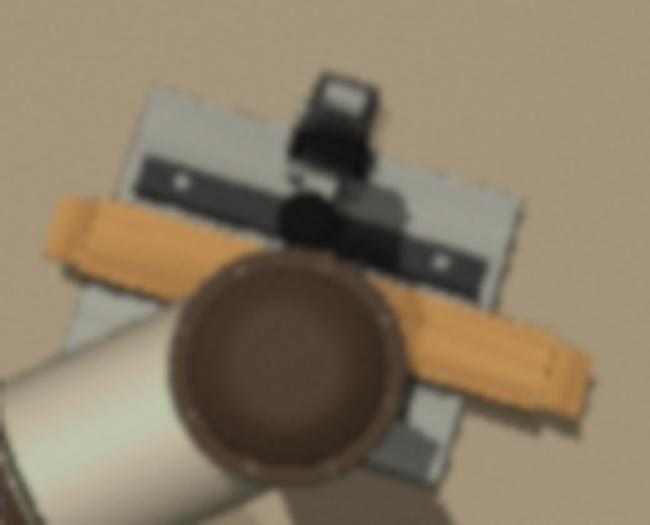

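The centre push worked. The bar now lies from (60,230) to (590,380), about 9 mm short of the fence. The wrist is close to the cap, so I'll finish with pushes to either side of the gauge.

```bash
python3 -m creep '{"translation":[[-1.2,0.4,0],[0.4,5.4,0],[1.5,9,0],[1.5,9,0],[2.3,8.75,0],[2.8,8.6,0],[3.25,8.45,0],[3.25,8.45,0]],"delta_rot":[[0,0,0],[0,0,0],[0,0,0],[0,0,0],[0,0,0],[0,0,0],[0,0,0],[0,0,0]],"hand":[0,0,0,0,0,0,0,0]}'; python3 bar.py; python3 -c "
from h import *
print((W(-75,75,27)-W(-56,75,27))/10,(W(-75,-98,27)-W(-56,75,27))/10,(W(-52.5,-98,27)-W(-56,75,27))/10)"
```

```text
clock: 15.15
position: [583.2, 32.4, 26.7]
ee_rot: [0.156, 0.985, -0.013, 0.076]
contact_force: [-0.1, -0.1, 0.4]
gripper_width: -0.0
grasp_force: 0.0
clock 15.15 gauge xyz [-56.8  75.   26.7] F [-0.1 -0.1  0.4] T [ 0.08  0.36 -0.01] [ 0.38  0.49 -0.53  0.23 -0.45 -2.46]
1273 ((-29.376415252685547, -42.798095703125), (249.1004180908203, 44.21596145629883), 88.15081024169922) 37.45053963625419
-120 -53.9 -10.5
-90 -52.9 -8.7
-60 -51.6 -8.2
-30 -51.1 -7.9
0 -50.3 -6.2
30 -46.0 -6.0
60 -39.3 -4.7
[-1.80833489  0.58303081  0.        ] [ -7.11698386 -15.88233423   0.        ] [ -4.97553465 -16.57276546   0.        ]
```

```bash
python3 -m creep '{"translation":[[-1.8,0.6,0],[-3.5,-5,0],[-5.2,-10.5,0],[-7.1,-15.9,0],[-7.1,-15.9,0],[-6.2,-16.2,0],[-5.7,-16.35,0],[-5.3,-16.5,0]],"delta_rot":[[0,0,0],[0,0,0],[0,0,0],[0,0,0],[0,0,0],[0,0,0],[0,0,0],[0,0,0]],"hand":[0,0,0,0,0,0,0,0]}'; python3 bar.py;  python3 -c "
from h import *
print(go(-52.5,-98,27))"
```

```text
clock: 16.2
position: [530.7, -131.0, 26.6]
ee_rot: [0.154, 0.985, -0.013, 0.076]
contact_force: [-1.2, 0.3, 1.3]
gripper_width: 0.3
grasp_force: 0.4
clock 16.20 gauge xyz [-56.6 -96.7  26.6] F [-1.2  0.3  1.3] T [0.17 0.46 0.04] [ 0.09  0.44 -0.6   0.16 -0.39 -2.11]
1114 ((-26.318714141845703, 21.450698852539062), (44.14667510986328, 229.32020568847656), 0.31517356634140015) 37.5094983104221
-90 -13.2 -4.6
-60 -38.1 -4.6
-30 -47.4 -5.5
0 -48.3 -6.1
30 -48.1 -4.4
60 -48.2 -5.6
90 -48.2 -5.1
120 -47.4 -6.3
[ 0.3  -0.24  0.03]
```

```bash
python3 -m creep '{"translation":[[0.1,-0.03,0],[0.2,-0.06,0],[0.3,-0.1,0],[0.4,-0.12,0],[0.4,-0.12,0]],"delta_rot":[[0,0,0],[0,0,0],[0,0,0],[0,0,0],[0,0,0]],"hand":[0,0,0,0,0]}'; python3 -c "
from h import *
print(where(),[((W(*p,27)-W(-52.5,-97,27))/10).round(2) for p in ((-70,-97),(-70,75),(-60,75),(-52.5,75))])"
```

```text
clock: 16.88
position: [533.9, -133.1, 26.7]
ee_rot: [0.155, 0.985, -0.013, 0.076]
contact_force: [-0.5, -0.5, 0.0]
gripper_width: 0.2
grasp_force: 0.1
clock 16.88 gauge xyz [-52.9 -97.7  26.7] F [-0.5 -0.5  0. ] T [0.07 0.42 0.07] [array([-1.67,  0.54,  0.  ]), array([ 3.61, 16.91,  0.  ]), array([ 4.56, 16.6 ,  0.  ]), array([ 5.28, 16.37,  0.  ])]
```

```bash
python3 -m creep '{"translation":[[-1.7,0.55,0],[0,6,0],[1.8,11.5,0],[3.6,16.9,0],[3.8,16.9,0],[4.6,16.6,0],[5,16.45,0],[5.3,16.35,0]],"delta_rot":[[0,0,0],[0,0,0],[0,0,0],[0,0,0],[0,0,0],[0,0,0],[0,0,0],[0,0,0]],"hand":[0,0,0,0,0,0,0,0]}'; python3 -m creep '{"translation":[[0.05,0,0],[0.1,-0.03,0],[0.15,-0.05,0],[0.15,-0.05,0]],"delta_rot":[[0,0,0],[0,0,0],[0,0,0],[0,0,0]],"hand":[0,0,0,0]}'; python3 bar.py
```

```text
clock: 17.88
position: [586.7, 29.1, 26.6]
ee_rot: [0.156, 0.985, -0.013, 0.076]
contact_force: [-4.0, 2.5, 1.9]
gripper_width: -0.2
grasp_force: 2.9
clock: 18.38
position: [586.8, 29.2, 26.4]
ee_rot: [0.155, 0.985, -0.013, 0.075]
contact_force: [-4.8, -0.8, 3.9]
gripper_width: 0.1
grasp_force: 2.4
clock 18.38 gauge xyz [-52.4  73.   26.4] F [-4.8 -0.8  3.9] T [-0.08  1.55 -0.1 ] [ 0.37  0.49 -0.51  0.22 -0.46 -2.45]
1293 ((-20.23655128479004, -47.061668395996094), (243.33502197265625, 47.76194381713867), 89.70265197753906) 37.511737139497725
-120 -44.2 -0.8
-90 -43.7 2.9
-60 -43.3 3.1
-30 -43.2 2.2
0 -43.9 -3.3
30 -41.3 2.2
60 -22.0 2.3
```

The +y end is home, with the push blocked at 5 N. Now the −y end again.

```bash
python3 -m creep '{"translation":[[-1.7,0.55,0],[-3.5,-5,0],[-5.2,-10.5,0],[-7,-15.8,0],[-7,-15.8,0],[-6,-16.1,0],[-5.5,-16.25,0],[-5.2,-16.4,0]],"delta_rot":[[0,0,0],[0,0,0],[0,0,0],[0,0,0],[0,0,0],[0,0,0],[0,0,0],[0,0,0]],"hand":[0,0,0,0,0,0,0,0]}'; python3 -m creep '{"translation":[[0.05,0,0],[0.1,-0.03,0],[0.2,-0.06,0],[0.2,-0.06,0]],"delta_rot":[[0,0,0],[0,0,0],[0,0,0],[0,0,0]],"hand":[0,0,0,0]}'; python3 -c "
from h import *
print(where())"
```

```text
clock: 19.42
position: [534.8, -132.9, 26.0]
ee_rot: [0.155, 0.985, -0.013, 0.074]
contact_force: [-9.6, 7.0, 7.8]
gripper_width: -0.2
grasp_force: 5.4
clock: 19.92
position: [534.7, -133.3, 25.7]
ee_rot: [0.155, 0.985, -0.013, 0.072]
contact_force: [-9.5, 6.6, 7.7]
gripper_width: -0.1
grasp_force: 5.6
clock 19.93 gauge xyz [-52.1 -97.6  25.7] F [-9.5  6.6  7.7] T [1.97 2.65 0.18]
```

Both ends are home. I'll back off, raise and look.

```bash
python3 -m creep '{"translation":[[-2,0.65,0],[-4,1.3,0.5],[-6,2,5],[-10,3,10],[-14,4,14],[-14,4,14],[-14,4,14],[-14,4,14]],"delta_rot":[[0,0,0],[0,0,0],[0,0,0],[0,0,0],[0,0,0],[0,0,0],[-1.8,-5.5,0],[-1.8,-5.5,0]],"hand":[0,0,0,0,0,0,0,0]}'; python3 bar.py;python3 -c "
from h import *
print(go(-25,0,190),go(-4,0,155),rv(16))"
```

```text
clock: 20.92
position: [396.4, -94.5, 165.1]
ee_rot: [0.153, 0.98, -0.021, 0.124]
contact_force: [0.2, 0.6, -0.6]
gripper_width: -0.4
grasp_force: 0.0
clock 20.93 gauge xyz [-195.6 -103.1  165.1] F [ 0.2  0.6 -0.6] T [ 0.2   0.55 -0.03] [ 0.27 -0.05 -0.84  0.25 -0.59 -2.35]
1674 ((-21.09052276611328, -17.356369018554688), (47.65888595581055, 303.4483947753906), 0.27019202709198) 37.3467110996407
-120 -43.8 -0.2
-90 -44.6 2.7
-60 -43.7 2.3
-30 -44.1 2.2
0 -44.1 -3.7
30 -44.8 1.6
60 -44.9 2.0
90 -45.1 1.5
120 -41.2 -5.8
[19.23  4.56  2.41] [21.23  3.91 -1.09] [-0.31771588 -1.49712816 -0.06640631]
```

View pics/tbc.png

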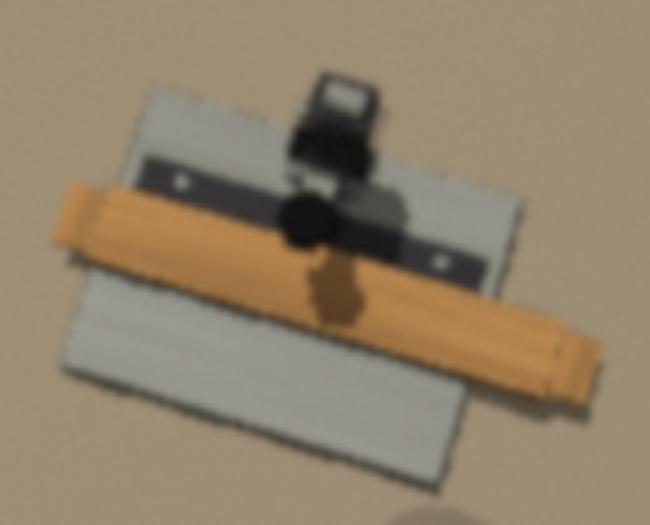

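The bar at (60,215)–(600,365) lies along the fence. The edge fit suggests the +y end may be 0–1 mm off, so I'll give it one more gentle push.

```bash
python3 -c "
from h import *
print(go(-100,70,60),go(-72,70,27),go(-60,70,27),go(-52,70,27),rv(9))"
```

```text
[ 14.24  13.52 -10.59] [ 16.91  12.66 -13.89] [ 18.05  12.29 -13.89] [ 18.81  12.05 -13.89] [ 1.8262047   5.16647077 -0.07589486]
```

```bash
python3 -m creep '{"translation":[[5,5,-3],[10,10,-6],[14,13.5,-9],[14.2,13.5,-13],[15,13.2,-13.9],[16.9,12.6,-13.9],[16.9,12.6,-13.9],[16.9,12.6,-13.9]],"delta_rot":[[1.8,5.2,0],[1.8,5.2,0],[1.8,5.2,0],[1.8,5.2,0],[1.8,5.2,0],[1.8,5.2,0],[1.8,5.2,0],[1.8,5.2,0]],"hand":[0,0,0,0,0,0,0,0]}'; python3 -c "
from h import *
print(where(),go(-52,70,27))"
```

```text
clock: 21.98
position: [567.5, 30.8, 28.2]
ee_rot: [0.156, 0.985, -0.012, 0.079]
contact_force: [0.2, 1.3, 0.5]
gripper_width: 0.1
grasp_force: 0.0
clock 21.98 gauge xyz [-71.3  68.7  28.2] F [0.2 1.3 0.5] T [ 0.13  0.37 -0.02] [ 1.87 -0.47 -0.12]
```

```bash
python3 -m creep '{"translation":[[0.6,-0.2,-0.1],[1,-0.32,-0.1],[1.3,-0.42,-0.1],[1.5,-0.48,-0.1],[1.7,-0.54,-0.1],[1.9,-0.6,-0.1],[1.9,-0.6,-0.1],[1.9,-0.6,-0.1]],"delta_rot":[[0,0,0],[0,0,0],[0,0,0],[0,0,0],[0,0,0],[0,0,0],[0,0,0],[0,0,0]],"hand":[0,0,0,0,0,0,0,0]}'; python3 -c "
from h import *
print(where())"
python3 -m creep '{"translation":[[-2,0.65,0],[-4,1.3,0.5],[-6,2,5],[-10,3,10],[-10,3,14],[-10,3,14],[-10,3,14],[-10,3,14]],"delta_rot":[[0,0,0],[0,0,0],[0,0,0],[0,0,0],[0,0,0],[0,0,0],[-2.2,-6.7,0],[-2.2,-6.7,0]],"hand":[0,0,0,0,0,0,0,0]}'; python3 bar.py;python3 -c "
from h import *
print(go(-25,0,190),go(-4,0,155),rv(16))"
```

```text
clock: 22.98
position: [585.6, 25.4, 26.6]
ee_rot: [0.155, 0.985, -0.012, 0.078]
contact_force: [-4.0, 2.6, 3.5]
gripper_width: 0.3
grasp_force: 2.5
clock 22.98 gauge xyz [-52.3  69.   26.6] F [-4.   2.6  3.5] T [0.9  1.43 0.11]
clock: 23.98
position: [482.7, 53.2, 163.9]
ee_rot: [0.153, 0.978, -0.024, 0.137]
contact_force: [0.0, -0.2, 0.5]
gripper_width: -0.3
grasp_force: 0.0
clock 23.98 gauge xyz [-158.8   64.   163.9] F [ 0.  -0.2  0.5] T [ 0.18  0.54 -0.03] [ 0.56  0.1  -0.73  0.39 -0.59 -2.75]
1680 ((-20.64034652709961, -17.111175537109375), (303.3988952636719, 47.472877502441406), 89.95381164550781) 37.31908199714282
-120 -44.5 -0.8
-90 -44.2 2.9
-60 -43.8 3.1
-30 -43.8 2.8
0 -43.2 -3.0
30 -43.9 2.9
60 -44.3 2.3
90 -43.9 2.6
120 -41.3 -4.6
[ 10.55 -10.32   2.47] [ 12.54 -10.97  -1.03] [ 0.14510219  0.00257987 -0.00273494]
```

The bar is square and home, with its edge at −44 all along. Next is the second reading.

```bash
python3 -m creep '{"translation":[[0,-1,2.4],[5,-6,2.4],[10.5,-10.3,2.4],[12.5,-11,1],[12.5,-11,-1],[12.5,-11,-1],[12.5,-11,-1],[12.5,-11,-1]],"delta_rot":[[0,0,0],[0,0,0],[0,0,0],[0,0,0],[0,0,0],[0,0,0],[0,0,0],[0,0,0]],"hand":[0,0,0,0,0,0,0,0]}';python3 -c "
from h import *
print(where(),go(-4,0,142),rv(16),read_state()['joints'].round(2))"
```

```text
clock: 25.02
position: [612.1, -54.2, 158.1]
ee_rot: [0.154, 0.978, -0.021, 0.14]
contact_force: [-0.3, 0.7, 0.0]
gripper_width: -0.2
grasp_force: 0.0
clock 25.02 gauge xyz [ -2.7   1.5 158.1] F [-0.3  0.7  0. ] T [ 0.17  0.51 -0.  ] [-0.17 -0.1  -1.61] [ 0.02911568  0.31684077 -0.0110864 ] [ 0.24  0.31 -0.43  0.26 -0.6  -2.32]
```

```bash
python3 -m creep '{"translation":[[-0.15,-0.1,-0.8],[-0.15,-0.1,-1.6],[-0.15,-0.1,-2],[-0.15,-0.1,-2.4],[-0.15,-0.1,-2.8],[-0.15,-0.1,-3.2],[-0.15,-0.1,-3.6],[-0.15,-0.1,-4]],"delta_rot":[[0,0,0],[0,0,0],[0,0,0],[0,0,0],[0,0,0],[0,0,0],[0,0,0],[0,0,0]],"hand":[0,0,0,0,0,0,0,0]}';python3 -c "
from h import *
print(where(),rv(16),read_state()['joints'].round(2))"
```

```text
clock: 26.02
position: [609.8, -55.7, 116.5]
ee_rot: [0.154, 0.978, -0.022, 0.139]
contact_force: [-2.4, -0.4, 2.3]
gripper_width: 0.2
grasp_force: 1.2
clock 26.02 gauge xyz [ -4.4  -0.7 116.5] F [-2.4 -0.4  2.3] T [ 0.14  0.86 -0.06] [0.0662129  0.17448678 0.03470906] [ 0.23  0.36 -0.5   0.31 -0.49 -2.38]
```

Now down to 92 mm, slowing at the end.

```bash
python3 -m creep '{"translation":[[0,0,-0.4],[0,0,-0.8],[0,0,-1.2],[0,0,-1.6],[0,0,-1.9],[0,0,-2.1],[0,0,-2.3],[0,0,-2.4]],"delta_rot":[[0,0,0],[0,0,0],[0,0,0],[0,0,0],[0,0,0],[0,0,0],[0,0,0],[0,0,0]],"hand":[0,0,0,0,0,0,0,0]}';python3 -c "
from h import *
print(where(),rv(16),read_state()['joints'].round(2))
im,d=save('side','s4');cv2.imwrite('pics/s4c.png',cv2.resize(im[130:210,200:280],None,fx=7,fy=7,interpolation=cv2.INTER_CUBIC)[...,::-1])"
```

```text
clock: 27.02
position: [609.9, -55.7, 92.8]
ee_rot: [0.154, 0.978, -0.022, 0.139]
contact_force: [-2.9, -0.2, 4.9]
gripper_width: 0.1
grasp_force: 2.5
clock 27.02 gauge xyz [-4.3 -0.6 92.8] F [-2.9 -0.2  4.9] T [ 0.04  1.12 -0.16] [0.06696745 0.19199685 0.03184137] [ 0.23  0.39 -0.54  0.36 -0.42 -2.43]
```

View pics/s4c.png

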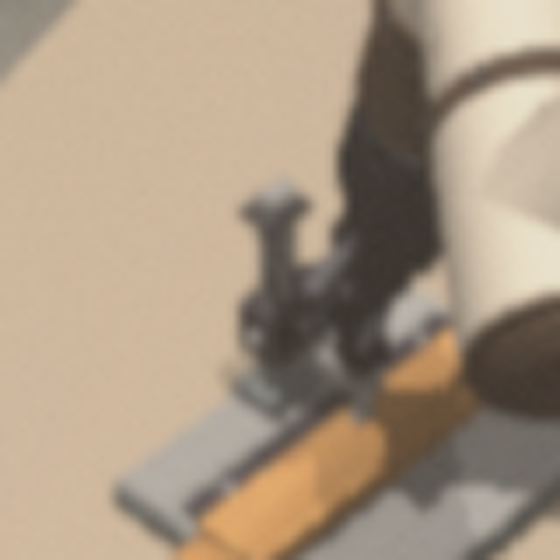

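The foot is at about (368,400), on the flat bar, just as the measuring spring starts. I'll press 3 mm more and hold, then release.

```bash
python3 -m creep '{"translation":[[0,0,-0.1],[0,0,-0.2],[0,0,-0.3],[0,0,-0.3],[0,0,-0.3],[0,0,-0.3],[0,0,-0.3],[0,0,-0.3]],"delta_rot":[[0,0,0],[0,0,0],[0,0,0],[0,0,0],[0,0,0],[0,0,0],[0,0,0],[0,0,0]],"hand":[0,0,0,0,0,0,0,0]}';python3 -m creep '{"translation":[[0,0,0],[0,0,0],[0,0,0],[0,0,0],[0,0,0],[0,0,0],[0,0,0],[0,0,0]],"delta_rot":[[0,0,0],[0,0,0],[0,0,0],[0,0,0],[0,0,0],[0,0,0],[0,0,0],[0,0,0]],"hand":[0,0,0,0,0,0,0,0]}'; python3 -c "
from h import *
print(where())"; python3 -m creep '{"translation":[[0,0,0.4],[0,0,0.9],[0,0,1.4],[0,0,1.9],[0,0,2.4],[0,0,2.9],[0,0,3.4],[0,0,3.9]],"delta_rot":[[0,0,0],[0,0,0],[0,0,0],[0,0,0],[0,0,0],[0,0,0],[0,0,0],[0,0,0]],"hand":[0,0,0,0,0,0,0,0]}'; python3 -m creep '{"translation":[[0,0,0.5],[0,0,1],[0,0,2],[0,0,4],[0,0,8],[-5,1.6,10],[-11,3.4,10],[-15,4.6,10]],"delta_rot":[[0,0,0],[0,0,0],[0,0,0],[0,0,0],[0,0,0],[0,0,0],[0,0,0],[0,0,0]],"hand":[0,0,0,0,0,0,0,0]}'; python3 -m creep '{"translation":[[-4,1,1],[-4,1,1],[-4,1,1],[-4,1,1]],"delta_rot":[[0,0,0],[0,0,0],[0,0,0],[0,0,0]],"hand":[0,0,0,0]}'; python3 bar.py; python3 -c "
from h import *
im,d=np.load('pics/tb.npz')['im'],np.load('pics/tb.npz')['d'];P=cloud('top',d)+[0,0,.7]
Gx=(P-np.r_[O,0])@gx;Gy=(P-np.r_[O,0])@gy
m=(abs(Gx+10)<8)&(abs(Gy)<8);print('cap z',np.median(P[m][:,2]))"
```

```text
clock: 28.08
position: [610.0, -55.7, 90.3]
ee_rot: [0.154, 0.978, -0.022, 0.139]
contact_force: [-3.7, 0.0, 5.5]
gripper_width: -0.2
grasp_force: 3.0
clock: 29.08
position: [609.9, -55.7, 90.3]
ee_rot: [0.154, 0.978, -0.022, 0.139]
contact_force: [-2.5, -0.1, 6.2]
gripper_width: 0.3
grasp_force: 3.0
clock 29.07 gauge xyz [-4.3 -0.6 90.3] F [-2.5 -0.1  6.2] T [ 0.    1.16 -0.08]
clock: 30.08
position: [609.9, -55.6, 129.0]
ee_rot: [0.154, 0.978, -0.022, 0.139]
contact_force: [-1.0, -1.1, 1.1]
gripper_width: -0.3
grasp_force: 0.7
clock: 31.08
position: [457.9, -9.5, 229.2]
ee_rot: [0.154, 0.978, -0.021, 0.14]
contact_force: [0.4, -0.6, 0.4]
gripper_width: -0.2
grasp_force: 0.0
clock: 31.58
position: [420.6, 0.4, 238.6]
ee_rot: [0.154, 0.978, -0.022, 0.139]
contact_force: [-0.3, 0.3, 0.1]
gripper_width: 0.0
grasp_force: 0.0
clock 31.57 gauge xyz [-201.7   -5.4  238.6] F [-0.3  0.3  0.1] T [ 0.15  0.52 -0.01] [ 0.54 -0.12 -0.71  0.29 -0.81 -2.61]
1684 ((-20.715044021606445, -17.197555541992188), (47.96928787231445, 303.0140686035156), 0.12382758408784866) 37.39474708916943
-120 -44.1 -0.7
-90 -44.5 3.4
-60 -43.8 3.0
-30 -43.9 3.0
0 -43.2 -3.1
30 -43.6 3.1
60 -43.5 3.1
90 -44.3 2.1
120 -41.6 -4.6
cap z 133.3419750345745
```

View pics/tb.png

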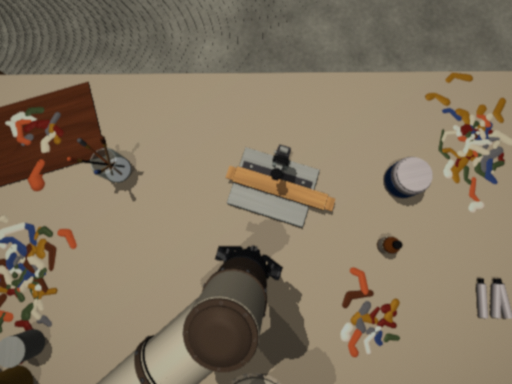

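The bar lies home along the fence at (228–334, 167–210), the cap is back up, and the jar, tin and bottle have not moved.

```bash
python3 -c "
from bench import *
print(job_done())"
```

```text
the job is handed in; nothing more can be done
None
```

I pressed and held the gauge on the bar on edge, then again with it tipped flat and square against the fence; the bar is still lying there with the foot up, the jar, tin and bottle did not move, and I handed the job in at about 32 s (no result came back).

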